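Zero the peak pointer, then press a sample flask into the sprung ring and hold it

TASK

First turn the spring gauge's black knob back to its zero stop, counter-clockwise seen from above. Then take the beige flask, set its round body upright in the blue sprung ring, press it down until the ring is all the way down, without ramming it, and finish while still holding it pressed down like that. Leave the black flask and the loose caps where they are.

Things in the scene. Friction and masses are not known exactly. Their poses are not given: they have to be found in the camera images.
- gauge: The spring gauge, fixed to the table: a grey plate 130 (x) x 320 (y) x 12 mm; origin under the plate's centre at table height, z up. The sprung ring's axis stands at (0, -90 mm) in its frame, the knob's axis at (0, +90 mm). Three steel posts 9 mm thick, with tops 31 mm above the table, stand 45 mm from the ring's axis.
- ring_mouth (a point): Centre of the top face of the blue ring (inside diameter 50, outside 76, 18 mm deep, open through). The top face is 47 mm above the table when the ring is free and 31 mm, level with the posts' tops, when it is fully down; the flask's round body rests on the inner top edge, and the flask's foot then hangs 8 mm below the top face, clear of the plate below even when fully down.
- ring (a joint): How far the ring is pressed down, m: 0 free, 0.016 fully down on its stop. The spring takes 4 N to start (the flask's weight alone does not move it) and 12 N at the stop; it pushes the ring back up when let go.
- knob_grip (a point): On the knob's upright axis at the height to grip, 46 mm above the table. The knob is a black bar 44 mm long (its own x axis), 14 mm thick (its y axis) and 32 mm tall (from 21 to 53 mm above the table), on a disc of 48 mm diameter; a red pointer at its foot and a red line on the bar's top show the -x end. The point turns with the knob.
- knob (a joint): Turn of the knob, rad: 0 at its zero stop, growing clockwise seen from above, up to 2.0. At 0 the bar lies along the gauge's x axis with the red pointer towards the gauge's -x side, at the brass pin. Light friction (0.03 N m); it stays where it is left.
- sample_center (a point): The beige flask, standing upright, 104 mm tall; this point is on its axis half-way up, 52 mm above its foot; z along its axis, upwards. Body: a ball of 64 mm diameter (centre 28 mm above the foot) with a flat foot. Cap: a beige cylinder of 34 mm diameter with a domed top, from 62 to 104 mm above the foot (straight up to 94), gripped best at 82 mm above the foot. Weight 0.11 to 0.21 kg.
- reference_center (a point): The black flask, same shape and size as the beige one, to be left alone; the point is on its axis half-way up (52 mm).
- cap_a_center (a point): Loose beige cap at the right-hand edge of the work (-y), 42 mm diameter, 46 mm tall, to be left alone; the point is its centre.
- cap_b_center (a point): Loose beige cap beyond the gauge (+x), same size, to be left alone; the point is its centre.
Not all that is in view belongs to the job. What is shaped like the part that bears sample_center but orange, purple or red is not meant.

How it is judged (in metres and radians):
On the way, in this order (a step that is already met when the one before it is completed fails the run):
1. the knob is back at its zero stop (value of joint knob below 0.07 rad), for 0.2 s.
2. the beige flask sits upright in the ring (horizontal distance between sample_center and ring_mouth below 0.012 m and z of sample_center in the frame of ring_mouth below 0.049 m and angle between sample_center's own z axis and vertical below 0.25 rad and contact force between sample and ring above 0.3 N), for 0.1 s.
At the end, for the whole second after the job is handed in: For the last second: fingers hold the beige flask, upright (0.2 rad), within 10 mm of the ring's axis, ring pressed at least 12.5 of 16 mm by the flask alone, robot not touching the ring, knob within 0.09 rad of zero, black flask and loose caps within 25 mm of their starts (value of joint knob below 0.09 rad and value of joint ring above 0.0125 m and horizontal distance between sample_center and ring_mouth below 0.01 m and z of sample_center in the frame of ring_mouth between 0.038 and 0.049 m and angle between sample_center's own z axis and vertical below 0.2 rad and contact force between sample and ring above 5 N and contact force between the fingers and sample above 2 N and contact force between each of the arm, the fingers and ring below 0.5 N and distance of each of reference_center, cap_a_center, cap_b_center from where it was at the start of the episode below 0.025 m); the arm keeps its last pose, push and grip.
It fails at once if the flask is rammed into the ring (over 60 N) (contact force between sample and ring above 60 N).
It fails at once if the black flask is moved or knocked over (distance of reference_center from where it was at the start of the episode above 0.03 m or angle between reference_center's own z axis and vertical above 0.5 rad).
It fails at once if a loose cap is moved (distance of any of cap_a_center, cap_b_center from where it was at the start of the episode above 0.03 m).
It also fails if it takes over 51 s, if anything falls off the work surface, if the arm or the gripper's body presses on something with over 40 N, if the wrist force passes 120 N, or if a joint passes its speed limit or range.

ROBOT

A 6-joint arm with a two-finger parallel gripper is mounted at the origin on the work surface. World frame = base frame: x ahead of the robot, y to its left, z up, the work surface at z = 0. Lengths are in mm, angles in degrees, forces in N, time in s.
With the tool pointing down it reaches from about 300 to 850 mm from the base axis. Payload 4.2 kg.
Tool frame: the origin (TCP) lies at the very end of the fingers, on their centre line; the grasp point (between the pads) lies 19 mm behind it; x points along the fingers, z is the direction in which the jaws open and shut, and the axes are right-handed (so a half turn about x gives the same grasp; the last joint's range is limited). The gripper opens to 91 mm and grips with 3 to 60 N. Pads are 32 mm wide; open, the fingers measure 118 mm over their backs; the gripper's body (76 mm by 178 mm) begins 60 mm behind the grasp point.
Start: joints at [65.374, 18.312, 89.639, -0, 72.044, -1.146], TCP at [229.099, 527.406, 213.976] pointing down, gripper open.
Joint ranges: [-177.97, 177.97], [-48.28, 115.42], [12.27, 149.76], [-77.06, 257.06], [2.81, 150.46], [-146.56, 146.56]. Speed limits (degrees/s): [147.25, 147.25, 180, 180, 180, 180].

INTERFACE

Orientations are given as [roll, pitch, yaw] about the fixed x, y, z axes, in that order (R = Rz(yaw) Ry(pitch) Rx(roll)).
In Python, from workcell import state, grab_frame, camera_info, env, search_frame, place_of gives the robot as it stands.
- The arm moves only by the tool drive_tool, never from a script. Its argument "plan" is a list of rows, each a list of 7 numbers: the turn, a rotation vector about the world's x, y, z in degrees, then the shift along the world's x, y, z in mm, then the finger opening in mm, from 0 to 91.2. In form: [[wx, wy, wz, dx, dy, dz, jaw], ...]. A call has 1 to 10 rows; each row is the pose to reach, as a shift and turn from the pose measured when the call began; what a row does not reach only later rows make up. A row lasts 1/8 s, in which the tool goes at most 62.5 mm and 10.7 degrees, less where a joint would pass 70% of its speed; a pose out of reach is approached as far as the arm can. A call with a gripper value outside its range is refused whole. The fingers move at their own pace and stop on an object; "grip_force" is the grip in N (left out, the last holds). Time passes only in rows, so rows that repeat a pose let the fingers close. It gives the time, the measured TCP pose, the force and the opening at its end, in the units of the state.
- state(): the state, without advancing time (a new reading comes with each control period).
- grab_frame(name): name is "scene" or "top" or "wrist"; returns the picture (480x640x3 uint8, red, green, blue); there is no depth.
- camera_info(name): a dict with "intrinsics" (3x3 intrinsics, pixels), "origin" and "orientation" of the camera in the world; the wrist camera has in their place "hand_eye" (4x4, takes a point from camera to tool coordinates, whose origin is the TCP and whose axes are the tool frame's). Camera axes: x right, y down, z forward; pixel columns grow to the right and rows downward; lengths in mm; the calibration is good to about 2 mm. A picture is of the moment at which its call begins: read the wrist's pose just before it. camera_info takes no time and is no camera call.
- env.job_done(): hands the job in, once; it reports no verdict.
Trained networks look in the newest picture that a camera, given by its name, has taken for a name from the list of things; names that differ only in an ending like _2 or _b are one class to them, and where a whole thing is asked for, a point or a joint stands for the part that bears it (a point fixed in the world has none). Each returns a list of dicts, best first, with "p" (0 to 1); they miss things now and then, are a little off and sometimes report something else, mostly with a low value. They report only what shows in the picture. A call takes as long as a camera call. They do not tell look-alikes from the thing itself.
- search_frame(camera, label): "rect" ([left, top, right, bottom] as shares, 0 to 1, of the picture: columns of its width, rows of its height, round what is visible of it).
- place_of(camera, label): "location" ([column, row] as shares, 0 to 1, of the picture: columns of its width, rows of its height: a listed point, or the origin of a listed thing).
The state is a dict: "time_s": time; "qpos": joint angles; "qvel": joint speeds; "effort": joint torques, N m; "ee_pos": TCP position; "ee_rot": TCP orientation; "force": force on the tool from outside, world axes, zero at the start; "torque": the same for the moment, N m; "gripper_width": finger opening in mm.
Only numpy, scipy, OpenCV 4.12 (cv2) and the standard library are available. Lean on these libraries where they do the work, as an engineer would, in place of code of your own. Each camera call takes 0.05 s, during which the arm holds its last target. There are 200 camera calls.

## Working session

There is one attempt and no reset: what is moved stays moved. The work goes in short steps, Python scripts to look and compute and a tool call to move; the robot and the scene stay as the last step left them, time stands still between calls to the robot, and variables do not carry over. Pictures are saved under pics/ and viewed, about 8 in all and at most 12, crops included, and the job is handed in when it is done.

Besides the shell and the picture viewer there is one more tool, called after ">>>" as name(argument=value, ...), one argument or row to a line, values as JSON. drive_tool: Moves the arm, as the interface text tells. Its arguments: {"type":"object","properties":{"plan":{"type":"array"},"grip_force":{"type":"number"}},"required":["plan"]}

```bash
mkdir -p pics; ls
cat > h.py <<'E'
import numpy as np, cv2
from scipy.spatial.transform import Rotation as R
from workcell import state, grab_frame, camera_info, env, search_frame, place_of
def save(n,f,crop=None,s=1):
    im=cv2.cvtColor(f,cv2.COLOR_RGB2BGR)
    if crop: im=im[crop[1]:crop[3],crop[0]:crop[2]]
    cv2.imwrite('pics/'+n,cv2.resize(im,None,fx=s,fy=s))
def Rm(o):
    o=np.array(o,float)
    if o.shape==(3,3): return o
    return R.from_euler('xyz',o,degrees=True).as_matrix()
def cam(n,st=None):
    c=camera_info(n); K=np.array(c['intrinsics'])
    if n=='wrist':
        T=np.eye(4);T[:3,:3]=Rm(st['ee_rot']);T[:3,3]=st['ee_pos'];T=T@np.array(c['hand_eye']);return K,T[:3,3],T[:3,:3]
    return K,np.array(c['origin']),Rm(c['orientation'])
def onz(c,px,z):
    K,o,r=c; d=r@np.linalg.inv(K)@[px[0],px[1],1]; return o+d*(z-o[2])/d[2]
def proj(c,p):
    K,o,r=c; q=K@(r.T@(np.array(p)-o)); return q[:2]/q[2]
E
python3 - <<'E'
from h import *
st=state(); print(st)
for n in('scene','top'):
    f=grab_frame(n); save(n+'1.png',f); ci=camera_info(n); print(ci)
    c=cam(n)
    for l,z in(('sample_center',52),('reference_center',52),('ring_mouth',47),('knob_grip',46),('gauge',0),('cap_a_center',23)):
        for d in place_of(n,l)[:3]:
            px=np.array(d['location'])*[640,480]; print(n,l,round(d['p'],2),px.round(),onz(c,px,z).round())
print(camera_info('wrist'))
E
```

```text
pics
{'time_s': 0.0, 'qpos': array([ 6.53724861e+01,  1.83501105e+01,  8.97067694e+01, -6.25745571e-04,
        7.20436254e+01, -1.14558826e+00]), 'qvel': array([ 0.07775151, -0.02214829, -0.00011975, -0.05311347, -0.01642833,
       -0.01128359]), 'effort': array([ 6.48019450e-04, -4.12464058e+01, -2.31977212e+01,  7.28400098e-02,
        4.55068960e-02, -1.37370989e-04]), 'ee_pos': array([228.90116857, 526.91813659, 213.13316519]), 'ee_rot': array([ 179.19356251,   89.89949299, -114.28816975]), 'force': array([-0.20890801,  0.06803432,  0.88436566]), 'torque': array([-0.01786289,  0.00902248, -0.01440938]), 'gripper_width': 91.07770492432967}
{'intrinsics': array([[437.05680585,   0.        , 322.71136762],
       [  0.        , 437.05680585, 245.22620714],
       [  0.        ,   0.        ,   1.        ]]), 'origin': array([ 978.97751671, -595.98329081,  674.82925121]), 'orientation': array([-133.97020604,    0.59163036,   37.35688822])}
scene sample_center 0.95 [256. 357.] [ 654. -359.   52.]
scene sample_center 0.9 [331. 316.] [ 702. -220.   52.]
scene sample_center 0.83 [279. 
[... 936 characters left out ...]
[175. 292.] [498. 223.  46.]
top gauge 0.7 [225. 281.] [518. 133.   0.]
top cap_a_center 0.74 [266. 269.] [539.  47.  23.]
top cap_a_center 0.71 [482. 264.] [ 538. -385.   23.]
{'intrinsics': array([[421.83839123,   0.        , 320.16249415],
       [  0.        , 421.83839123, 230.24071106],
       [  0.        ,   0.        ,   1.        ]]), 'hand_eye': array([[ 3.88675290e-04, -2.34710455e-01,  9.72065251e-01,
        -1.70999618e+02],
       [-4.95393702e-04, -9.72065250e-01, -2.34710256e-01,
         6.57461270e+01],
       [ 9.99999802e-01, -3.90328927e-04, -4.94091824e-04,
        -2.74911055e-01],
       [ 0.00000000e+00,  0.00000000e+00,  0.00000000e+00,
         1.00000000e+00]])}
```

View pics/scene1.png

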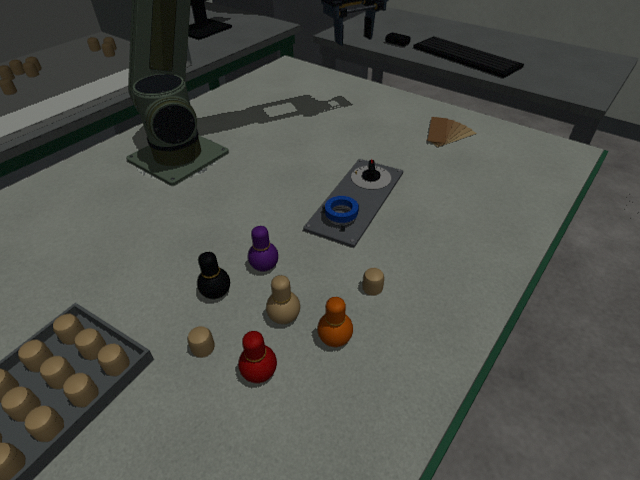

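View pics/top1.png

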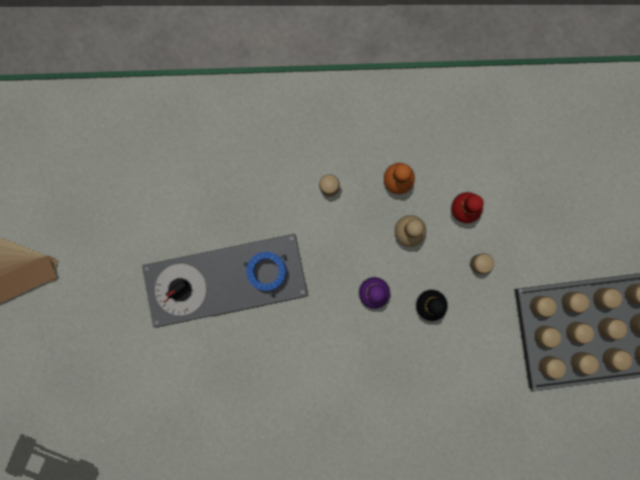

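The beige flask stands at about px (412,228) in the top view. The ring is at (266,272) and the knob at (179,289), with its red pointer at the lower left. I'm moving over the knob for a closer look.

>>> drive_tool(
  plan=[
    [0,0,0,40,-45,0,91],
    [0,0,0,80,-90,0,91],
    [0,0,0,120,-135,0,91],
    [0,0,0,160,-180,0,91],
    [0,0,0,200,-225,0,91],
    [0,0,0,240,-265,0,91],
    [0,0,0,280,-300,0,91],
    [0,0,0,280,-300,0,91],
    [0,0,0,280,-300,0,91],
  ],
)

```text
time_s: 1.82
ee_pos: [508.7, 227.5, 213.8]
ee_rot: [89.0, 89.9, 155.5]
force: [0.4, -0.1, 0.2]
gripper_width: 90.8
```

Run:
```python
from h import *
st=state(); f=grab_frame('wrist'); save('w1.png',f); c=cam('wrist',st)
print(st['ee_pos'],Rm(st['ee_rot']).round(3),st['time_s'],st['qpos'])
for l,z in(('ring_mouth',47),('knob_grip',46),('gauge',0)):
    for d in place_of('wrist',l)[:3]:
        px=np.array(d['location'])*[640,480]; print(l,round(d['p'],2),px.round(),onz(c,px,z).round(1))
t=cam('top')
for p in((144,265),(293,235),(307,295),(154,325)): print(onz(t,p,12).round(1))
```

```text
[508.7149601  227.49467949 213.82462132] [[-0.001 -0.917  0.399]
 [ 0.     0.399  0.917]
 [-1.     0.001  0.   ]] 1.825 [ 2.28884653e+01  1.67375138e+01  9.19589449e+01  4.03154055e-02
  7.13387004e+01 -4.36115319e+01]
knob_grip 0.58 [310. 208.] [502.6 220.5  46. ]
gauge 0.56 [234. 249.] [517.7 133.8   0. ]
[554.2 296.   12. ]
[607.  -8.  12.]
[485.  -33.5  12. ]
[432.8 276.3  12. ]
```

View pics/w1.png

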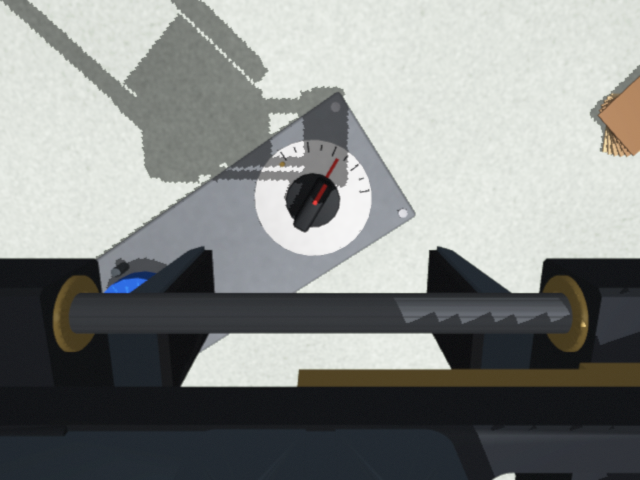

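The wrist view shows the knob bar centred near px (312,205). Its red pointer tip is at (337,160), and the brass pin is at (282,163).

Run:
```python
from h import *
st=state(); c=cam('wrist',st)
ca=lambda a,b:np.degrees(np.arctan2(*(b-a)[1::-1]))
P=lambda p,z:onz(c,p,z)
print('disc ctr z13',P((313,198),13),'pin',P((282,163),16))
a,b=P((315,205),53),P((325,185),53); print('redline dir',ca(a,b),a,b)
tip=P((337,160),17);print('pointer',tip,ca(P((313,198),13),tip))
print('bar ends',P((299,228),53),P((325,185),53))
A,B=P((338,93),12),P((413,214),12); print('corners',A,B,ca(A,B),np.linalg.norm(A-B),(A+B)/2)
print('lower-left edge',P((98,262),12),ca(A,P((98,262),12)))
```

```text
disc ctr z13 [500.55238038 224.25383266  13.        ] pin [461.37842422 212.11777746  16.        ]
redline dir 130.21741736509202 [500.69034029 226.66533559  53.        ] [489.14959735 240.31354278  53.        ]
pointer [477.86425255 256.86352007  17.        ] 124.82819250026843
bar ends [512.84260438 207.24341552  53.        ] [489.14959735 240.31354278  53.        ]
corners [427.0959637  279.40054919  12.        ] [549.84933926 301.06853533  12.        ] 10.010526322047566 124.6510843734765 [488.47265148 290.23454226  12.        ]
lower-left edge [476.43585282  17.2713635   12.        ] -79.3400897877645
```

>>> drive_tool(
  plan=[
    [0,0,-10,-8,-3.5,-40,91],
    [0,0,-20,-8,-3.5,-80,91],
    [0,0,-30,-8,-3.5,-120,70],
    [0,0,-30,-8,-3.5,-150,60],
    [0,0,-30,-8,-3.5,-175,50],
    [0,0,-30,-8,-3.5,-185,40],
    [0,0,-30,-8,-3.5,-185,10],
    [0,0,-30,-8,-3.5,-185,10],
    [0,0,-30,-8,-3.5,-185,10],
  ],
  grip_force=10,
)

```text
time_s: 3.15
ee_pos: [500.9, 225.1, 30.2]
ee_rot: [-9.3, 89.9, 27.3]
force: [0.0, -0.6, -0.2]
gripper_width: 23.7
```

>>> drive_tool(
  plan=[
    [0,0,0,0,0,0,8],
    [0,0,0,0,0,0,8],
    [0,0,0,0,0,0,8],
    [0,0,9,0,0,0,8],
    [0,0,18,0,0,0,8],
    [0,0,27,0,0,0,8],
    [0,0,36,0,0,0,8],
    [0,0,45,0,0,0,8],
    [0,0,45,0,0,0,8],
  ],
)

```text
time_s: 4.28
ee_pos: [499.9, 223.7, 30.6]
ee_rot: [117.2, 89.9, -161.1]
force: [-2.9, -6.2, 7.2]
gripper_width: 14.2
```

Run:
```python
from h import *
st=state(); print(Rm(st['ee_rot']).round(3)[:,2],st['torque'],st['force'],st['gripper_width'],st['qpos'])
z=Rm(st['ee_rot'])[:,2];print(np.degrees(np.arctan2(z[1],z[0])))
```

```text
[ 0.144  0.99  -0.001] [-1.08862355  0.59916355 -0.04648853] [-2.92645557 -6.24712722  7.22230977] 14.175540578089452 [ 2.28986643e+01  2.62951338e+01  1.07065974e+02  8.33485057e-03
  4.67264374e+01 -5.88333353e+01]
81.72630894630757
```

>>> drive_tool(
  plan=[
    [0,0,8,0,0,0,8],
    [0,0,16,0,0,0,8],
    [0,0,20,0,0,0,8],
    [0,0,23,0,0,0,8],
    [0,0,23,0,0,0,8],
    [0,0,23,0,0,0,8],
  ],
)

```text
time_s: 5.03
ee_pos: [499.5, 223.0, 30.6]
ee_rot: [118.6, 89.8, -136.7]
force: [-1.9, -5.2, 3.7]
gripper_width: 15.7
```

Run:
```python
from h import *
st=state(); print(st['torque'],st['force'],st['gripper_width'])
z=Rm(st['ee_rot'])[:,2];print(np.degrees(np.arctan2(z[1],z[0])))
```

```text
[-0.84458405  0.36182159 -0.41946863] [-1.85829007 -5.23644132  3.73005665] 15.69662672891729
104.65776971860905
```

The moment jumped to 0.42 N m at about 104.7°, so the knob is against its stop. I'll relax the twist, release, rise and look.

>>> drive_tool(
  plan=[
    [0,0,-2.5,0,0,0,8],
    [0,0,-2.5,0,0,0,40],
    [0,0,-2.5,0,0,0,70],
    [0,0,-2.5,0,0,0,70],
    [0,0,-2.5,0,0,40,91],
    [0,0,-2.5,0,-20,100,91],
    [0,0,-2.5,5,-50,160,91],
    [0,0,-2.5,10,-80,200,91],
    [0,0,-2.5,10,-80,200,91],
    [0,0,-2.5,10,-80,200,91],
  ],
)

```text
time_s: 6.28
ee_pos: [509.0, 143.1, 229.9]
ee_rot: [105.2, 89.8, -152.7]
force: [-0.4, -0.2, -0.7]
gripper_width: 91.0
```

Run:
```python
from h import *
st=state(); f=grab_frame('wrist'); save('w2.png',f); c=cam('wrist',st)
print(st['ee_pos'],Rm(st['ee_rot']).round(3),st['time_s'])
for l,z in(('ring_mouth',47),('knob_grip',46)):
    for d in place_of('wrist',l)[:3]:
        px=np.array(d['location'])*[640,480]; print(l,round(d['p'],2),px.round(),onz(c,px,z).round(1))
```

```text
[508.96546063 143.09969701 229.85862038] [[-0.003 -0.978 -0.21 ]
 [-0.002 -0.21   0.978]
 [-1.     0.004 -0.001]] 6.275
knob_grip 0.62 [414. 221.] [502.3 224.   46. ]
```

View pics/w2.png

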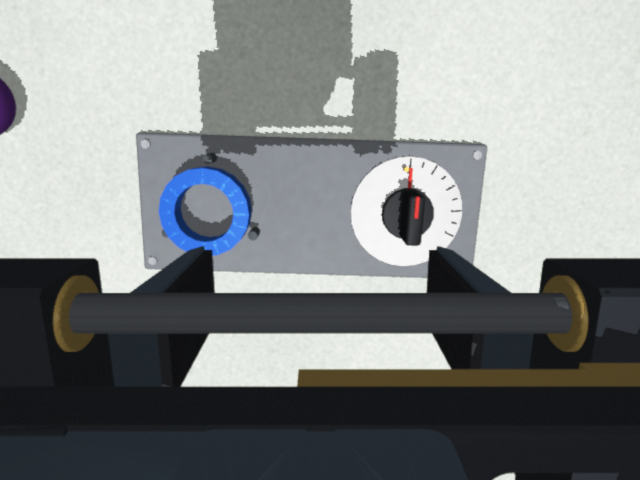

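The knob pointer, tip at (411,165), now lies against the brass pin. The ring is in view around (205,211). I'll fit the ring centre from the blue pixels.

Run:
```python
from h import *
st=state(); c=cam('wrist',st)
P=lambda p,z:onz(c,p,z)
ca=lambda a,b:np.degrees(np.arctan2(*(b-a)[1::-1]))
im=cv2.imread('pics/w2.png').astype(int)
b,g,r=im[...,0],im[...,1],im[...,2]
for th in (100,180,215):
    m=((b>th)&(b-r>80)).astype(np.uint8); m[260:]=0
    ys,xs=np.nonzero(m); q=np.array([P((x,y),47)[:2] for x,y in zip(xs,ys)])
    h=cv2.convexHull(q.astype(np.float32)); print(th,len(q),cv2.minEnclosingCircle(h),cv2.fitEllipse(h),q.mean(0))
k=P((407,212),13); print('disc',k,'pointer',ca(k,P((411,165),17)))
A,B,C,D=[P(p,12) for p in((138,133),(486,145),(474,277),(146,268))]
print('edges',ca(A,B)-90,ca(D,C)-90,ca(A,D),ca(B,C),'redline',ca(P((416,219),53),P((418,197),53)))
y=np.radians(10.2); print('ring from knob',np.array([500.8,224])+180*np.array([np.sin(y),-np.cos(y)]))
```

```text
100 3615 ((532.3115844726562, 46.27175521850586), 38.807777404785156) ((532.2913208007812, 46.4161262512207), (76.31199645996094, 77.22322845458984), 55.41018295288086) [529.9065287   46.04358792]
180 3363 ((532.54931640625, 46.21683883666992), 38.432762145996094) ((532.6826171875, 46.189842224121094), (76.0770263671875, 76.18016052246094), 16.74573516845703) [529.94562895  45.84462154]
215 3195 ((532.7811279296875, 46.22060775756836), 38.17204666137695) ((532.6282348632812, 46.25230407714844), (75.22099304199219, 75.81173706054688), 0.1448027342557907) [529.80249652  46.02388654]
disc [500.00444053 223.80062543  13.        ] pointer -168.79602529530865
edges 10.254581636556537 10.575682127114618 10.011336064618085 12.01993160572535 redline -169.94224160559745
ring from knob [532.67525326  46.84479057]
```

Ring at (532.6, 46.3). The knob is at zero to within about 1°. Next is the flask.

>>> drive_tool(
  plan=[
    [0,0,0,10,-40,0,91],
    [0,0,-6,22,-90,0,91],
    [0,0,-12,35,-140,0,91],
    [0,0,-18,50,-190,0,91],
    [0,0,-24,63,-240,0,91],
    [0,0,-30,75,-290,0,91],
    [0,0,-30,87,-340,0,91],
    [0,0,-30,100,-388,0,91],
    [0,0,-30,100,-388,0,91],
    [0,0,-30,100,-388,0,91],
  ],
)

```text
time_s: 7.68
ee_pos: [608.3, -243.4, 227.5]
ee_rot: [92.2, 89.5, 164.4]
force: [-0.1, 0.2, 0.9]
gripper_width: 91.2
```

Run:
```python
from h import *
st=state(); f=grab_frame('wrist'); save('w3.png',f); c=cam('wrist',st)
print(st['ee_pos'],Rm(st['ee_rot']).round(3),st['time_s'],st['qpos'].round(1))
for d in place_of('wrist','sample_center')[:4]:
    px=np.array(d['location'])*[640,480]; print(round(d['p'],2),px.round(),onz(c,px,52).round(1))
```

```text
[ 608.29161229 -243.38996275  227.47255938] [[-0.008 -0.952  0.305]
 [ 0.002  0.305  0.952]
 [-1.     0.009 -0.   ]] 7.675 [-22.8  25.6  76.4  -0.1  78.5 -95. ]
0.74 [367.  30.] [ 485.9 -167.    52. ]
0.65 [210. 293.] [ 648.2 -358.2   52. ]
0.61 [319. 208.] [ 605. -244.   52.]
```

View pics/w3.png

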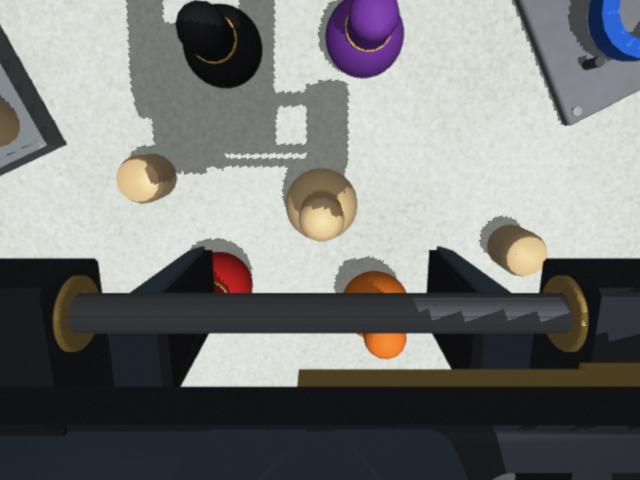

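The beige flask's body is centred near px (321,204) and its cap near (322,216).

Run:
```python
from h import *
c=cam('wrist',state()); print(onz(c,(321.5,204.5),28),onz(c,(322,217),92))
```

```text
[ 607.45128348 -241.9446795    28.        ] [ 606.11390725 -241.24919033   92.        ]
```

>>> drive_tool(
  plan=[
    [0,0,0,-1.5,1.5,-45,91],
    [0,0,0,-1.5,1.5,-90,91],
    [0,0,0,-1.5,1.5,-125,80],
    [0,0,0,-1.5,1.5,-150,70],
    [0,0,0,-1.5,1.5,-164,60],
    [0,0,0,-1.5,1.5,-164,45],
    [0,0,0,-1.5,1.5,-164,25],
    [0,0,0,-1.5,1.5,-164,25],
    [0,0,0,-1.5,1.5,-164,25],
    [0,0,0,-1.5,1.5,-164,25],
  ],
  grip_force=40,
)

```text
time_s: 9.02
ee_pos: [607.6, -241.8, 65.7]
ee_rot: [102.8, 89.7, 175.1]
force: [0.6, -1.2, 5.4]
gripper_width: 33.0
```

>>> drive_tool(
  plan=[
    [0,0,0,0,0,30,25],
    [0,0,0,0,0,75,25],
    [0,0,0,0,0,120,25],
    [0,0,0,-5,20,125,25],
    [0,0,0,-15,55,125,25],
    [0,0,0,-26,100,125,25],
    [0,0,0,-38,145,125,25],
    [0,0,0,-50,190,125,25],
    [0,0,0,-62,235,125,25],
    [0,0,0,-70,265,125,25],
  ],
)

```text
time_s: 10.28
ee_pos: [534.7, 25.8, 188.5]
ee_rot: [100.7, 89.4, 173.1]
force: [0.6, -0.0, -2.3]
gripper_width: 33.4
```

>>> drive_tool(
  plan=[
    [0,0,0,-5,23,0,25],
    [0,0,0,-5,23,0,25],
    [0,0,0,-5,23,-20,25],
    [0,0,0,-5,23,-40,25],
    [0,0,0,-5,23,-50,25],
    [0,0,0,-5,23,-50,25],
    [0,0,0,-5,23,-50,25],
  ],
)

```text
time_s: 11.15
ee_pos: [530.1, 48.7, 139.0]
ee_rot: [99.7, 89.5, 172.0]
force: [-0.6, 0.9, -2.7]
gripper_width: 33.0
```

Run:
```python
from h import *
st=state(); f=grab_frame('wrist'); save('w4.png',f)
print(st['ee_pos'],Rm(st['ee_rot']).round(3),st['time_s'],st['force'],st['gripper_width'])
s=grab_frame('scene'); save('s4.png',s,(260,130,420,250),4)
t=grab_frame('top'); 
for n in('top','scene','wrist'):
    for d in place_of(n,'sample_center')[:3]:
        px=np.array(d['location'])*[640,480]; print(n,round(d['p'],2),px.round(),onz(cam(n,st),px,120).round(1))
```

```text
[530.12534958  48.69666989 138.97308033] [[-0.009 -0.953  0.303]
 [ 0.001  0.303  0.953]
 [-1.     0.009 -0.001]] 11.15 [-0.59074289  0.93001525 -2.66677517] 33.017440991389975
top 0.8 [471. 207.] [ 640.1 -343.3  120. ]
top 0.62 [372. 298.] [ 478.2 -156.8  120. ]
top 0.6 [397. 176.] [ 701.9 -210.4  120. ]
scene 0.95 [263. 249.] [ 543.3 -214.9  120. ]
scene 0.72 [331. 317.] [ 734.3 -262.5  120. ]
scene 0.7 [341. 178.] [530.5  47.6 120. ]
wrist 0.19 [585. 106.] [493.  180.5 120. ]
```

View pics/s4.png

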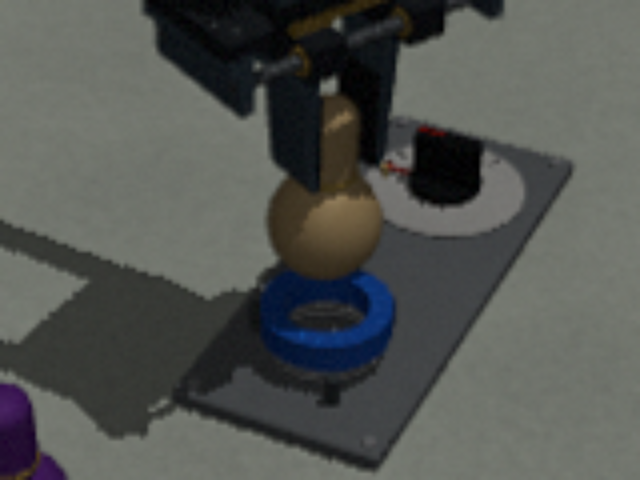

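View pics/w4.png

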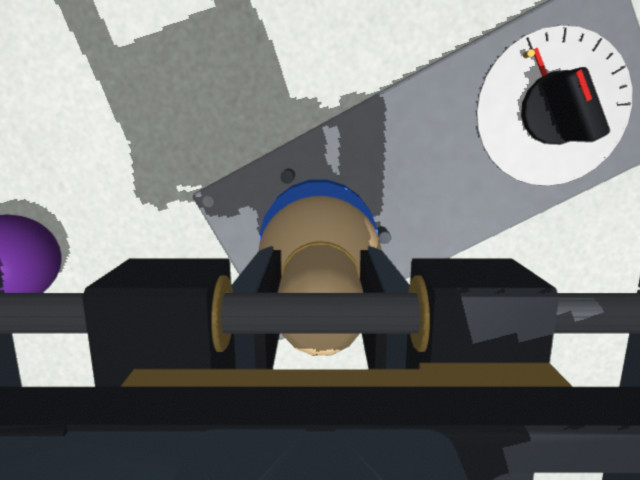

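The flask is upright above the ring, and the pointer sits at the pin. I'm correcting xy and lowering gently.

>>> drive_tool(
  plan=[
    [0,0,0,2.5,-2.3,-5,25],
    [0,0,0,2.5,-2.3,-12,25],
    [0,0,0,2.5,-2.3,-19,25],
    [0,0,0,2.5,-2.3,-25,25],
    [0,0,0,2.5,-2.3,-29,25],
    [0,0,0,2.5,-2.3,-32,25],
    [0,0,0,2.5,-2.3,-34,25],
    [0,0,0,2.5,-2.3,-36,25],
    [0,0,0,2.5,-2.3,-36,25],
    [0,0,0,2.5,-2.3,-36,25],
  ],
)

```text
time_s: 12.7
ee_pos: [533.3, 46.6, 103.5]
ee_rot: [96.4, 89.6, 168.8]
force: [3.2, -0.5, 1.8]
gripper_width: 32.6
```

Contact is about 4.5 N, so the flask is seated. Now pressing down.

>>> drive_tool(
  plan=[
    [0,0,0,0.5,0,-2,25],
    [0,0,0,0.5,0,-4,25],
    [0,0,0,0.5,0,-6,25],
    [0,0,0,0.5,0,-8,25],
    [0,0,0,0.5,0,-10,25],
    [0,0,0,0.5,0,-12,25],
    [0,0,0,0.5,0,-13,25],
    [0,0,0,0.5,0,-14,25],
    [0,0,0,0.5,0,-14,25],
    [0,0,0,0.5,0,-14,25],
  ],
)

```text
time_s: 13.95
ee_pos: [534.4, 46.4, 90.3]
ee_rot: [95.8, 89.7, 168.2]
force: [-0.1, -0.9, 8.4]
gripper_width: 33.2
```

>>> drive_tool(
  plan=[
    [0,0,0,0,0,-0.7,25],
    [0,0,0,0,0,-1.4,25],
    [0,0,0,0,0,-2,25],
    [0,0,0,0,0,-2.5,25],
    [0,0,0,0,0,-2.5,25],
  ],
)

```text
time_s: 14.58
ee_pos: [534.6, 46.3, 88.6]
ee_rot: [95.3, 89.7, 167.7]
force: [0.3, -1.8, 9.2]
gripper_width: 33.2
```

>>> drive_tool(
  plan=[
    [0,0,0,-0.5,0,-0.7,25],
    [0,0,0,-0.5,0,-1.4,25],
    [0,0,0,-0.5,0,-2,25],
    [0,0,0,-0.5,0,-2.5,25],
    [0,0,0,-0.5,0,-2.5,25],
  ],
)

```text
time_s: 15.2
ee_pos: [534.7, 46.3, 87.6]
ee_rot: [86.7, 89.8, 159.1]
force: [-0.5, -0.5, 13.1]
gripper_width: 33.3
```

Net contact is now about 16 N, above the 12 N the spring gives at its stop. Visual check next.

Run:
```python
from h import *
st=state(); s=grab_frame('scene'); save('s5.png',s,(260,110,420,250),4)
st=state(); print(st['ee_pos'],Rm(st['ee_rot']).round(3),st['force'],st['gripper_width'],st['time_s'])
```

```text
[534.72576401  46.28360955  87.59252318] [[-0.003 -0.953  0.302]
 [ 0.001  0.302  0.953]
 [-1.     0.003  0.   ]] [ 0.94765191 -1.08679808 14.2915463 ] 33.24518825482274 15.25
```

View pics/s5.png

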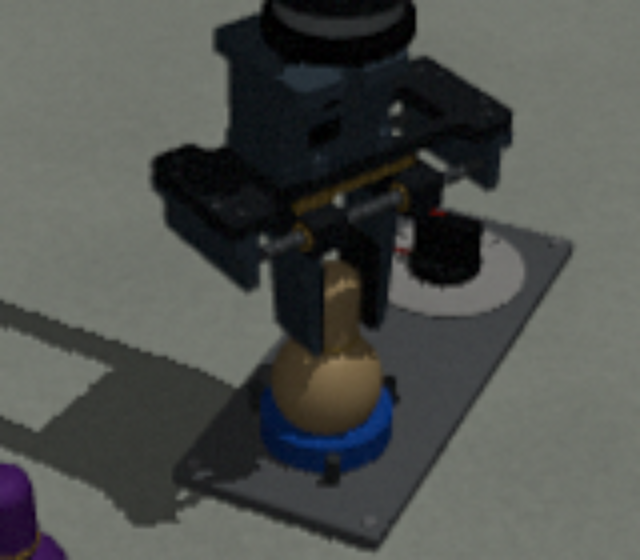

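The ring is level with the post tops, the flask is upright and the knob is at its pin. The fingers are clear of the ring. Handing in.

```bash
python3 -c "
from h import *
print(env.job_done()); st=state(); print(st['time_s'],st['force'],st['ee_pos'],st['gripper_width'])"
```

```text
the job is handed in; nothing more can be done
None
the job is handed in; nothing more can be done
```

I turned the knob back to its stop, set the beige flask upright in the blue ring, pressed it down, and handed the job in at about 15.3 s while still holding it. The hand-in gives no verdict, so the checks below are my own.

- **Knob:** The moment on the tool jumped to 0.42 N m as it met the stop. The wrist picture afterwards showed the pointer at the brass pin, within about 1° of zero.
- **Flask in the ring:** The push on the ring was about 16–17 N net, against 12 N for the spring at its stop. The scene picture showed the ring's top level with the post tops.
- **Pose and grip:** The tool was about 2 mm from the measured ring axis and tilted under 0.5°. The jaws were closed on the cap at 33.2 mm, slightly under its stated 34 mm. The fingers were clear of the ring in the picture.
- **Not re-measured:** I did not measure the black flask and loose caps again after the moves. The planned paths kept clear of them, and no unexpected contact force showed at the end of any move.

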